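# Unlatch the instrument case, swing its lid onto the stop and pack the canister

## Task

Pack the sample canister into the grey instrument case: slide the latch on its front all the way to the left, swing the lid up and over until it rests open on its stop, then lift the canister off its stand by the handle and set it down upright on the floor of the case's empty left-hand bay, not letting go before it stands there. Leave the lid open, and leave the tin in the other bay, the bottle, the timer and the roll of film where they are. (Left and right are as seen facing the case's front, the side with the latch and the lifting tab.)

Things in the scene. Friction and masses are not known exactly. Their poses are not given: they have to be found in the camera images.
- case: Grey hard case, fixed; lower part 140 (x) x 220 (y) x 75 mm high, walls 5 mm; with the closed lid 113 mm high. Origin: centre of its underside; x from the front (turned to the robot's right) to the hinge side, y left as seen from the front, z up. A 5 mm divider at y = 0 makes two bays, 130 mm (x) by about 102 mm (y): the left one (+y) is empty, the right one (-y) holds the tin.
- case_lid (a joint): Hinge of the lid, rad: 0 closed, positive as the front edge rises, 1.83 open on its stop (leaning back past upright). The lid (250 g, 140 x 220 x 35 mm, hollow below) falls shut if let go below about 1.15 rad, and falls on to its stop beyond about 1.32 rad; in between it is near balance. The latch holds it shut.
- hinge_mid (a point): Middle of the lid's hinge line, which runs along the case's y axis: 70 mm behind the case's origin, 75 mm above the desk. Axes as the case.
- tab_edge (a point): Middle of the lower front edge of the lid's lifting tab, a steel plate 80 mm wide (y), 5 mm thick, sticking out 20 mm from the lid's front; 160 mm from the hinge line. Closed, its underside is 76 mm above the desk, free space below and before it: a fingertip pointing forward and down at 45 degrees can catch under this edge. Axes as the case when closed.
- case_latch (a joint): Travel of the sliding latch along the case's +y, m: 0 to 0.005 locked, from about 0.020 the lid is free, 0.030 fully open. Stays where it is left; sliding friction about 1.5 N.
- fin (a point): Centre of the latch's thumb fin, a dark steel upright plate 24 mm (case x) x 8 mm (y) x 42 mm (z), whose top is 127 mm above the desk; locked, it stands 96 mm in front of the case's origin (26 mm before the front face) and 60 mm left of the middle. Push its right-hand face to the left (case +y). Axes as the case.
- stand: Round black stand, fixed to the desk, foot 90 mm across, top plate 80 mm across at 50 mm height, with three pins 7 mm high round the canister's place. Origin: centre of its underside.
- canister: Plain steel canister, 60 mm in diameter (rim 63 mm), body 56 mm high, 220 g, with a rigid hoop handle on top; standing loose on the stand. Origin: centre of its underside, z up; the handle lies along its own y.
- handle_bar (a point): Middle of the handle's straight top bar: 9 mm thick round bar along the canister's y, straight for 42 mm, legs at +-27 mm, centre 93 mm above the canister's underside and 37 mm clear above its top. Axes as the canister.
- bay_floor (a point): Centre of the floor of the empty left-hand bay (7 mm above the desk). The bay is about 130 mm (x) x 102 mm (y); its walls rise 68 mm above this floor. Axes as the case.
- tin: Small screw tin, 45 mm in diameter, 62 mm high, loose in the right-hand bay; leave it. Origin: centre of its underside.
- amber_bottle: Bystander: small brown bottle with black cap, 27 mm in diameter, 67 mm high, between the stand and the monitor. Origin: centre of its underside.
- timer: Bystander: white bench timer, 66 x 68 x 34 mm, between the robot, the case and the stand. Origin: centre of its underside.
- parafilm: Bystander: roll of sealing film lying flat, 59 mm in diameter, 26 mm high, right of the stand. Origin: centre of its underside.
Mind the look-alikes: they are no part of the job. Leave any yellow look-alike of the canister alone.

How it is judged:
On the way, in this order (a step that is already met when the one before it is completed fails the run):
1. the latch is slid fully to the left (beyond 26 of its 30 mm) (value of joint case_latch above 0.026 m), for 0.1 s.
2. the lid rests open on its stop (beyond 1.77 rad) (value of joint case_lid above 1.77 rad and velocity of joint case_lid below 0.1 rad/s), for 0.2 s.
3. the canister is lifted clear of its stand, upright (z of canister in the frame of stand above 0.065 m and angle between canister's own z axis and vertical below 0.5 rad), for 0.1 s.
4. the canister stands on the floor of the left-hand bay while the fingers still touch it (x of canister in the frame of bay_floor between -0.037 and 0.037 m and y of canister in the frame of bay_floor between -0.026 and 0.026 m and z of canister in the frame of bay_floor between -0.006 and 0.006 m and angle between canister's own z axis and vertical below 0.12 rad and contact force between the fingers and canister above 0.2 N), for 0.1 s.
At the end, for the whole second after the job is handed in: The canister stands upright (within 0.12 rad) and still on the floor of the case's left-hand bay, let go; the lid rests open on its stop (beyond 1.77 rad of 1.83) and the latch is still open (beyond 20 mm) (x of canister in the frame of bay_floor between -0.037 and 0.037 m and y of canister in the frame of bay_floor between -0.026 and 0.026 m and z of canister in the frame of bay_floor between -0.006 and 0.006 m and angle between canister's own z axis and vertical below 0.12 rad and value of joint case_lid above 1.77 rad and value of joint case_latch above 0.02 m and linear speed of canister below 0.02 m/s); the robot touches nothing.
It fails at once if the tin in the case is shifted more than 25 mm or tipped over (distance of tin from where it was at the start of the episode above 0.025 m or angle between tin's own z axis and vertical above 0.5 rad).
It fails at once if the brown bottle is shifted more than 25 mm or tipped over (distance of amber_bottle from where it was at the start of the episode above 0.025 m or angle between amber_bottle's own z axis and vertical above 0.5 rad).
It fails at once if the timer is shifted more than 25 mm or tipped over (distance of timer from where it was at the start of the episode above 0.025 m or angle between timer's own z axis and vertical above 0.5 rad).
It fails at once if the film roll is shifted more than 25 mm or tipped over (distance of parafilm from where it was at the start of the episode above 0.025 m or angle between parafilm's own z axis and vertical above 0.5 rad).
It also fails if it takes over 72 s, if anything falls off the work surface, if the arm or the gripper's body presses on something with over 40 N, if the wrist force passes 120 N, or if a joint passes its speed limit or range.

## Robot

A 6-joint arm with a two-finger parallel gripper is mounted at the origin on a cart in front of the work surface, level with it; the furniture and walls round the work are solid. World frame = base frame: x ahead of the robot, y to its left, z up, the work surface at z = 0. Lengths are in m, angles in rad, forces in N, time in s.
With the tool pointing down it reaches from about 0.375 to 0.9 m from the base axis. Payload 3.1 kg.
Tool frame: the origin (TCP) lies midway between the tips of the shut fingers; the grasp point (between the pads) lies 19 mm behind it; z points along the fingers, y is the line along which they close (so a half turn about z gives the same grasp; the last joint's range is limited). The gripper opens to 85 mm and grips with 20 to 120 N. Pads are 22 mm wide; open, the fingers measure 114 mm over their backs; the gripper's body (76 mm by 85 mm) begins 54 mm behind the grasp point. The pads swing forward as they close: fully open they stand 13 mm farther back than shut.
Start: joints at [1.002, 0.527, 1.433, -0, 1.181, -0.178], TCP at [0.237, 0.578, 0.231] pointing down, gripper open.
Joint ranges: [-3.08, 3.08], [-0.75, 2.2], [0.22, 2.44], [-1.43, 4.57], [0, 2.65], [-2.85, 2.85]. Speed limits (rad/s): [2.79, 2.79, 3.14, 3.14, 3.14, 3.14].

## Interface

Orientations are given as a unit quaternion [x, y, z, w].
In Python, from station import manip gives the robot as it stands.
- The arm moves only by the tool drive_tool, never from a script. Its argument "motion" is a list that holds one entry, the list of rows, each a list of 5 numbers: the finger opening in mm, from 0 to 85.4, then the shift along the tool's x, y, z in units of 30 mm (1.0 is 30 mm), then the turn about the tool's z in units of 8 degrees (1.0 is 8 degrees). In form: [[[fingers, x, y, z, yaw], ...]]. A call has 1 to 10 rows; each row is the pose to reach, as a shift and turn from the pose commanded when the call began, along the tool's axes at that moment; what a row does not reach only later rows make up. A row lasts 1/10 s, in which the tool goes at most 50 mm and 8.59 degrees, less where a joint would pass 70% of its speed; a pose out of reach is approached as far as the arm can. A call with a gripper value outside its range is refused whole. The fingers move at their own pace and stop on an object; "squeeze" is the grip in N (left out, the last holds). Time passes only in rows, so rows that repeat a pose let the fingers close. It gives the time, the measured TCP pose, the force, the opening and the grip force at its end, in the units of the state.
- manip.sense(): the state, without advancing time (a new reading comes with each control period).
- manip.snapshot(name): name is "side" or "top"; returns the picture (400x640x3 uint8, red, green, blue); there is no depth.
- manip.camera_model(name): a dict with "fov_y" (degrees; the focal length in pixels is half the picture's height over the tangent of half this angle, whatever the lens; pixels are square), "cx", "cy" (the principal point, pixels), "origin" and "orientation" of the camera in the world. Camera axes: x right, y up, looking along -z (the intrinsics and any distortion apply to the point x, -y, -z); pixel columns grow to the right and rows downward; lengths in m; the calibration is good to about 2 mm. A picture is of the moment at which its call begins. camera_model takes no time and is no camera call.
- manip.sign_off(): hands the job in; it is judged then, once.
The state is a dict: "t": time; "q": joint angles; "qd": joint speeds; "tau": joint torques, N m; "tcp_pos": TCP position; "tool_rot": TCP orientation; "force": force on the tool from outside, world axes, zero at the start; "ft_torque": the same for the moment, N m; "finger_gap": opening from 0.0 (shut) to 1.0 (fully open); "gripper_force": force on a finger pad.
Only numpy, scipy, OpenCV 4.12 (cv2) and the standard library are available. Lean on these libraries where they do the work, as an engineer would, in place of code of your own. Each camera call takes 0.05 s, during which the arm holds its last target. There are 200 camera calls.

## Working session

There is one attempt and no reset: what is moved stays moved. The work goes in short steps, Python scripts to look and compute and a tool call to move; the robot and the scene stay as the last step left them, time stands still between calls to the robot, and variables do not carry over. Pictures are saved under pics/ and viewed, at most 10 in all, crops included, and the job is handed in when it is done.

Besides the shell and the picture viewer there is one more tool, called after "Request:" in YAML: its name, and indented under it one key for each argument. drive_tool: Moves the arm, as the interface text tells. Its arguments: {"type":"object","properties":{"motion":{"type":"array","items":{"type":"array","items":{"type":"array","items":{"type":"number"}}}},"squeeze":{"type":"number"}},"required":["motion"]}

```bash
mkdir -p pics; ls; cat > look.py <<'E'
from station import manip
import cv2,sys
def snap(n,out,crop=None,s=1):
    im=cv2.cvtColor(manip.snapshot(n),cv2.COLOR_RGB2BGR)
    cv2.imwrite('pics/raw_'+out,im)
    if crop: x0,y0,x1,y1=crop; im=im[y0:y1,x0:x1]
    im=cv2.resize(im,None,fx=s,fy=s,interpolation=cv2.INTER_CUBIC)
    cv2.imwrite('pics/'+out,im)
E
python3 - <<'E'
from look import *
for n in('side','top'):
    snap(n,n+'1.png',None,1.25); print(manip.camera_model(n))
print(manip.sense())
E
```

```text
pics
{'fov_y': 45.24202495405917, 'cx': 319.7353100485336, 'cy': 196.1316637990206, 'origin': array([ 0.44669694, -1.23313795,  0.85675545]), 'orientation': array([ 0.44084264, -0.00097064, -0.02617214,  0.89720223])}
{'fov_y': 55.18838053619155, 'cx': 321.5376934301329, 'cy': 195.35078306888596, 'origin': array([ 0.37944954, -0.25148859,  1.06933909]), 'orientation': array([ 0.0393138 , -0.04193578, -0.70519021,  0.70668422])}
{'t': 0.1, 'q': array([ 1.00248867e+00,  5.28353441e-01,  1.43374478e+00, -3.25016351e-06,
        1.18139971e+00, -1.78485414e-01]), 'qd': array([-0.0009355 , -0.00216488, -0.00204672,  0.00074127, -0.00099273,
        0.00067642]), 'tau': array([ 1.72939876e-04, -4.43307388e+01, -1.78586286e+01, -2.13164321e-04,
        3.92084738e-03,  8.10033043e-06]), 'tcp_pos': array([0.23713786, 0.57758869, 0.23045296]), 'tool_rot': array([ 1.93678646e-01,  9.81064562e-01, -8.87543744e-04, -3.46104135e-04]), 'force': array([-0.11358049,  0.42444186, -0.42141827]), 'ft_torque': array([-0.00343042, -0.00537304, -0.01825517]), 'gripper_force': 0.0, 'finger_gap': 0.9976414119819481}
```

View pics/top1.png

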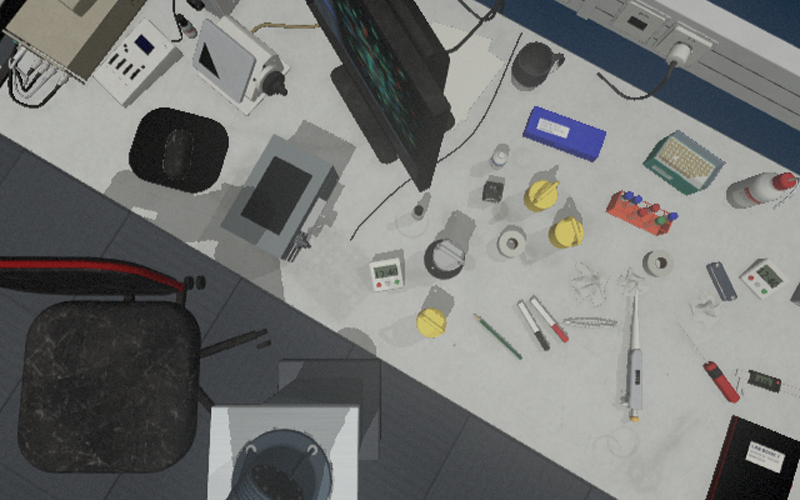

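View pics/side1.png

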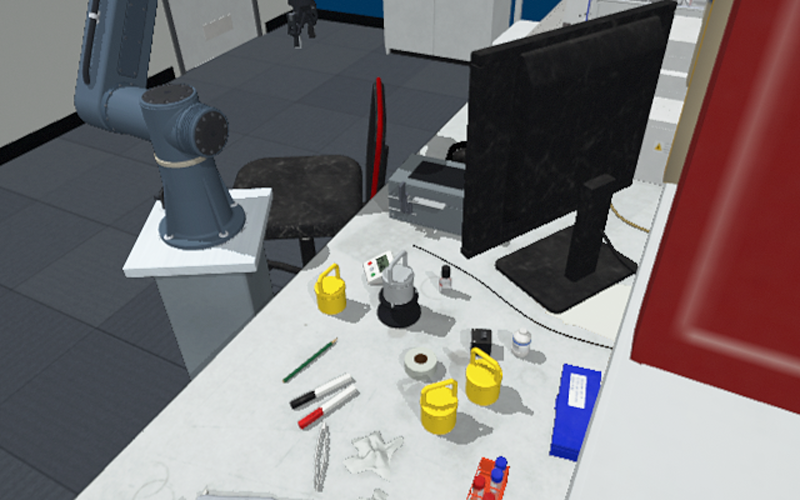

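Top view: the case is at about (285,195) with its latch at (300,243). The canister on its stand is at (445,258), the timer at (385,275), the bottle at (418,212) and the yellow look-alikes elsewhere. The side view confirms the canister at (398,285), with the case behind it at (425,195). I'll enlarge both.

```bash
python3 - <<'E'
import cv2
a=cv2.imread('pics/raw_top1.png')[95:245,170:390]; cv2.imwrite('pics/top2.png',cv2.resize(a,None,fx=3.6,fy=3.6,interpolation=cv2.INTER_CUBIC))
a=cv2.imread('pics/raw_side1.png')[110:270,250:400]; cv2.imwrite('pics/side2.png',cv2.resize(a,None,fx=3.7,fy=3.7,interpolation=cv2.INTER_CUBIC))
E
```

```text
(no output)
```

View pics/top2.png

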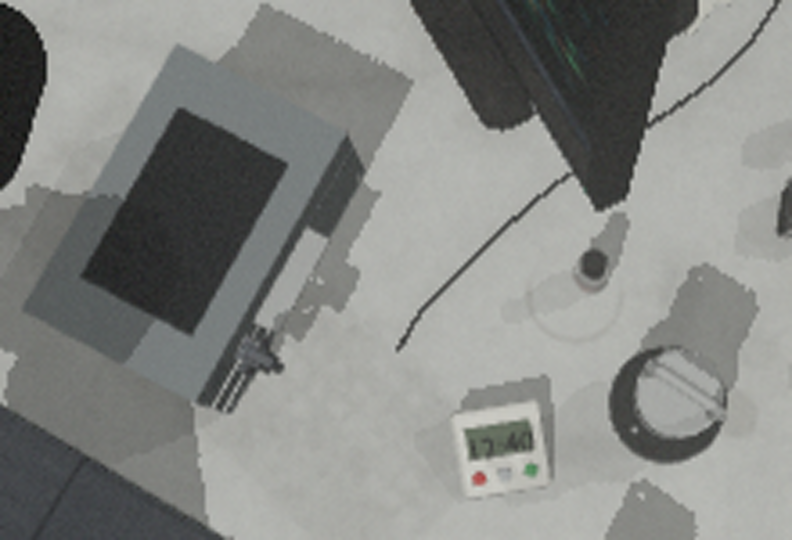

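View pics/side2.png

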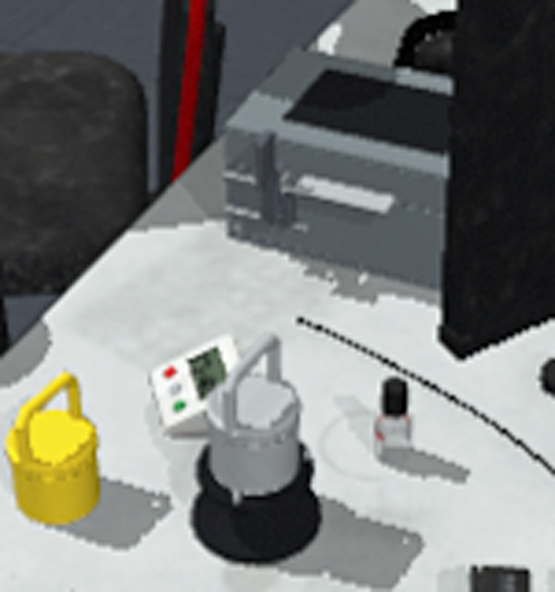

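Top crop: lid top corners are FL (197,405), FR (350,135), BR (180,44) and BL (22,312); the fin is at about (262,343) and the handle bar runs (645,365) to (715,415). Side crop: the handle bar runs from about (235,378) to (272,340), and the case's bottom front-left corner is at about (228,235).

```bash
cat > geo.py <<'E'
from station import manip
import numpy as np
from scipy.spatial.transform import Rotation as R
from scipy.optimize import least_squares
def cam(n):
    c=manip.camera_model(n); c['f']=200/np.tan(np.radians(c['fov_y'])/2); c['R']=R.from_quat(c['orientation']).as_matrix(); return c
C={n:cam(n) for n in('top','side')}
def proj(n,P):
    c=C[n]; p=(np.atleast_2d(P)-c['origin'])@c['R']
    return np.c_[c['cx']+c['f']*p[:,0]/-p[:,2], c['cy']-c['f']*p[:,1]/-p[:,2]]
def back(n,uv,z):
    c=C[n]; uv=np.atleast_2d(uv); d=np.c_[(uv[:,0]-c['cx'])/c['f'],-(uv[:,1]-c['cy'])/c['f'],-np.ones(len(uv))]@c['R'].T
    return c['origin']+d*((z-c['origin'][2])/d[:,2])[:,None]
def raw(px,off,s): return (np.atleast_2d(px)+.5)/s-.5+np.array(off)
def frame(x,y,a): # case->world
    return lambda p: np.array(p,float)@np.array([[np.cos(a),np.sin(a),0],[-np.sin(a),np.cos(a),0],[0,0,1]])+[x,y,0]
E
python3 - <<'E'
from geo import *
np.set_printoptions(precision=4,suppress=True)
t=lambda p:raw(p,(170,95),3.6); s=lambda p:raw(p,(250,110),3.7)
cor=np.array([[-.07,.11,.113],[-.07,-.11,.113],[.07,-.11,.113],[.07,.11,.113]])
uv=t([[197,405],[350,135],[180,44],[22,312]])
W=back('top',uv,.113); print(W)
f=lambda v: (proj('top',frame(*v)(cor))-uv).ravel()
m=W.mean(0); b=(W[2]+W[3]-W[0]-W[1]); r=least_squares(f,[m[0],m[1],np.arctan2(b[1],b[0])]); print('case',r.x,np.degrees(r.x[2]),r.fun)
F=frame(*r.x); print('fin pred top/side px',(proj('top',F([[-.096,.06,.127]]))-[170,95])*3.6,(proj('side',F([[-.096,.06,.127],[-.07,.11,0],[-.07,.11,.113]]))-[250,110])*3.7)
for n,u in(('top',t([[645,365],[715,415]])),('side',s([[235,378],[272,340]]))):
    h=back(n,u,.143); d=h[1]-h[0]; print(n,h,h.mean(0),np.linalg.norm(d),np.degrees(np.arctan2(d[1],d[0])))
print('stand base', back('top',t([[668,404]]),.05), 'bottle',back('top',t([[593,265]]),.067),'timer',back('top',t([[502,450]]),.034))
print('hinge',F([[.07,0,.075]]),'tab',F([[-.09,0,.076]]),'fin',F([[-.096,.06,.106]]),'bay',F([[0,.0535,.007]]))
E
```

```text
[[ 0.4596 -0.0116  0.113 ]
 [ 0.6527 -0.1145  0.113 ]
 [ 0.7193  0.0086  0.113 ]
 [ 0.5247  0.1129  0.113 ]]
case [ 0.5891 -0.0011  1.0807] 61.91986019804544 [-0.2049  0.2121  0.0825 -0.1906 -0.0912  0.0795  0.2143 -0.1046]
fin pred top/side px [[258.9186 356.7422]] [[262.5865 135.8854]
 [224.8954 237.4911]
 [220.2742 121.871 ]]
top [[ 0.4849 -0.3213  0.143 ]
 [ 0.4511 -0.3683  0.143 ]] [ 0.468  -0.3448  0.143 ] 0.057903055807007 -125.73932483171745
side [[ 0.4575 -0.3682  0.143 ]
 [ 0.4828 -0.3313  0.143 ]] [ 0.4701 -0.3498  0.143 ] 0.04473474706111305 55.466490671558596
stand base [[ 0.4664 -0.3452  0.05  ]] bottle [[ 0.5678 -0.2891  0.067 ]] timer [[ 0.4328 -0.2217  0.034 ]]
hinge [[0.622  0.0606 0.075 ]] tab [[ 0.5467 -0.0805  0.076 ]] fin [[ 0.4909 -0.0576  0.106 ]] bay [[0.5419 0.024  0.007 ]]
```

```bash
cat >> geo.py <<'E'
CASE=(0.5891,-0.0011,1.0807); F=frame(*CASE)
def units(P,phi=CASE[2]):
    s=manip.sense(); r=R.from_quat(s['tool_rot']).as_matrix(); x=r[:,0]
    d=r.T@(np.atleast_2d(P)-s['tcp_pos']).T
    yaw=-(phi-np.arctan2(x[1],x[0])); yaw=(yaw+np.pi)%(2*np.pi)-np.pi
    print(np.round(d.T/.03,3),'yaw',round(np.degrees(yaw)/8,3),'|',np.round(s['tcp_pos'],4),'F',np.round(s['force'],1),'gap',round(s['finger_gap'],3),'t',s['t'])
    c=(s['tcp_pos']-F([0,0,0]));a=CASE[2];print('case xy',np.round([c[0]*np.cos(a)+c[1]*np.sin(a),-c[0]*np.sin(a)+c[1]*np.cos(a)],4),'q',np.round(s['q'],2))
E
python3 -c "
from geo import *
units(F([[-.098,.028,.23],[-.098,.028,.092]]))"
```

```text
[[-16.927 -16.541   0.04 ]
 [-16.928 -16.532   4.64 ]] yaw 11.968 | [0.2371 0.5776 0.2305] F [-0.1  0.4 -0.4] gap 0.998 t 0.1
case xy [0.3449 0.5829] q [ 1.    0.53  1.43 -0.    1.18 -0.18]
```

Request:
drive_tool:
  motion:
    - [[0,-1.2,-1.2,0,1],[0,-2.3,-2.3,0,2],[0,-3.4,-3.4,0,3],[0,-4.5,-4.5,0,4],[0,-5.6,-5.6,0,5],[0,-6.7,-6.7,0,6],[0,-7.8,-7.8,0,7],[0,-8.9,-8.9,0,8],[0,-10,-10,0,9],[0,-11,-11,0,10]]

```text
t: 1.1
tcp_pos: [0.4176, 0.1455, 0.2312]
tool_rot: [0.781, 0.625, -0.0, -0.0]
force: [-0.1, 0.1, -0.1]
finger_gap: 0.004
gripper_force: 0.0
```

```bash
python3 -c "
from geo import *
units(F([[-.098,.028,.23],[-.098,.028,.092]]))"
```

```text
[[-6.413  4.883  0.04 ]
 [-6.412  4.883  4.64 ]] yaw 1.924 | [0.4176 0.1455 0.2312] F [-0.1  0.1 -0.1] gap 0.004 t 1.1
case xy [0.0486 0.2203] q [ 0.08  0.28  1.87 -0.    0.99  0.3 ]
```

Request:
drive_tool:
  motion:
    - [[0,-1.2,0.9,0,0.9],[0,-2.4,1.8,0,1.92],[0,-3.6,2.8,0,1.92],[0,-4.8,3.7,0,1.92],[0,-6,4.6,0,1.92],[0,-6.41,4.88,0,1.92],[0,-6.41,4.88,1.5,1.92],[0,-6.41,4.88,3,1.92],[0,-6.41,4.88,4.2,1.92],[0,-6.41,4.88,4.64,1.92]]

```text
t: 2.1
tcp_pos: [0.5161, -0.0702, 0.0885]
tool_rot: [0.856, 0.517, -0.002, -0.003]
force: [-0.2, 1.0, 0.1]
finger_gap: 0.001
gripper_force: 0.0
```

```bash
python3 -c "
from geo import *
units(F([[-.098,.028,.092],[-.098,.07,.092]]))
from look import *
snap('top','top3.png',(190,90,330,215),4); snap('side','side3.png',(290,100,400,200),4)
import cv2,numpy as np
a=cv2.imread('pics/top3.png');b=cv2.imread('pics/side3.png');b=cv2.resize(b,(230,209));cv2.imwrite('pics/c3.png',np.hstack([a,cv2.copyMakeBorder(b,0,a.shape[0]-209,0,0,0)]))"
```

```text
[[-0.091  0.129 -0.117]
 [-0.082 -1.271 -0.106]] yaw 0.048 | [ 0.5161 -0.0702  0.0885] F [-0.2  1.   0.1] gap 0.001 t 2.1
case xy [-0.0953  0.0319] q [-0.35  0.61  1.81  0.    0.73  0.13]
```

View pics/c3.png

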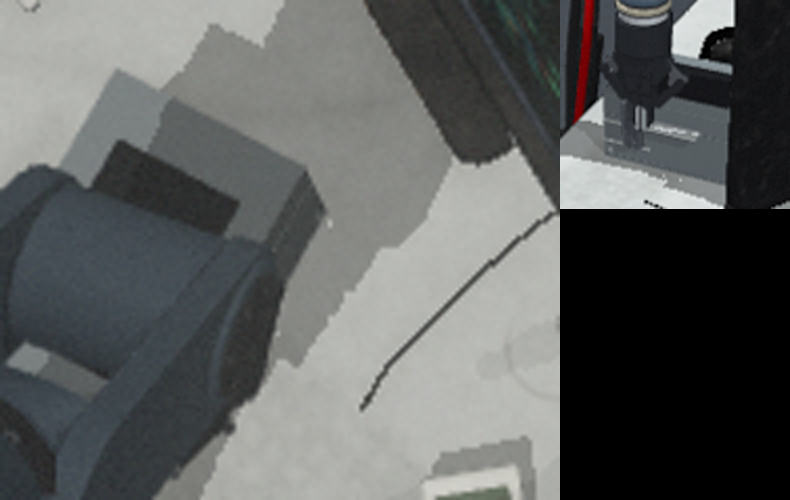

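The fingers are down just right of the fin, at (640,120) in the inset. The arm hides the case in the top view. Now I push the fin left.

Request:
drive_tool:
  motion:
    - [[0,-0.08,0,-0.1,0],[0,-0.08,-0.2,-0.1,0],[0,-0.08,-0.4,-0.1,0],[0,-0.08,-0.6,-0.1,0],[0,-0.08,-0.8,-0.1,0],[0,-0.08,-1.0,-0.1,0],[0,-0.08,-1.15,-0.1,0],[0,-0.08,-1.3,-0.1,0],[0,-0.08,-1.3,-0.1,0]]

```text
t: 3.1
tcp_pos: [0.4826, -0.0552, 0.095]
tool_rot: [0.856, 0.517, -0.001, -0.001]
force: [0.0, 0.0, 0.3]
finger_gap: 0.001
gripper_force: 0.0
```

```bash
python3 -c "
from geo import *
units(F([[-.098,.074,.092]]))
from look import *
snap('side','side4.png',(290,100,400,200),5)
print(proj('side',F([[-.108,.056+d,z] for d in(0,.03) for z in (.127,.085)]))*5-[290*5,500])"
```

```text
[[-0.004 -0.182  0.1  ]] yaw 0.049 | [ 0.4826 -0.0552  0.095 ] F [0.  0.  0.3] gap 0.001 t 3.1
case xy [-0.0978  0.0685] q [-0.34  0.57  1.9   0.    0.68  0.14]
[[152.27470847 245.32287716]
 [153.75221673 306.90934362]
 [105.0271877  234.24075945]
 [107.35804225 295.56861296]]
```

View pics/side4.png

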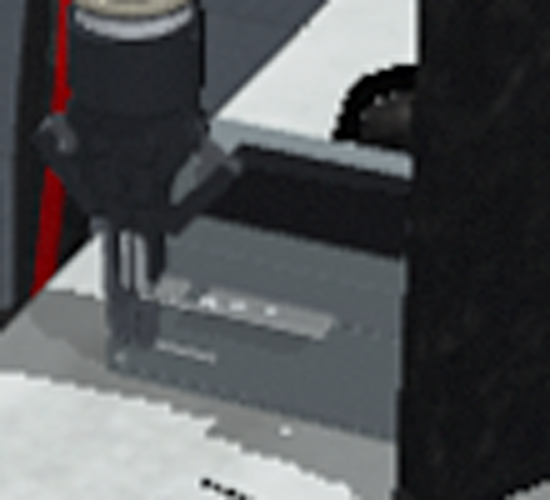

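The fingers stand at about (135,270), and the fin looks to be just left of them at (112,290). There is no stop force yet, so I push on in small steps.

Request:
drive_tool:
  motion:
    - [[0,0,-0.07,0.1,0],[0,0,-0.14,0.1,0],[0,0,-0.2,0.1,0],[0,0,-0.2,0.1,0]]

```text
t: 3.55
tcp_pos: [0.48, -0.0536, 0.0921]
tool_rot: [0.856, 0.517, 0.001, 0.002]
force: [4.4, -3.0, -3.3]
finger_gap: -0.003
gripper_force: 2.3
```

Request:
drive_tool:
  motion:
    - [[0,0,-0.06,0,0],[0,0,-0.1,0,0],[0,0,-0.1,0,0]]

```text
t: 3.85
tcp_pos: [0.4799, -0.0534, 0.0924]
tool_rot: [0.856, 0.517, 0.003, 0.004]
force: [8.1, -4.6, -7.1]
finger_gap: -0.003
gripper_force: 4.3
```

The latch is on its left stop, as predicted. Next I back off, rise, open, and centre over the tab so I can pinch it by its side edges.

```bash
python3 -c "
from geo import *
units(F([[-.085,.06,.17],[-.085,0,.17],[-.085,0,.1]]))"
```

```text
[[ 0.419  0.419 -2.584]
 [ 0.406  2.418 -2.565]
 [ 0.404  2.396 -0.232]] yaw 0.047 | [ 0.4799 -0.0534  0.0924] F [ 8.1 -4.6 -7.1] gap -0.003 t 3.85
case xy [-0.0976  0.0717] q [-0.34  0.57  1.91 -0.    0.65  0.14]
```

Request:
drive_tool:
  motion:
    - [[0,0,0.4,0,0.05],[0,0,0.4,-1,0.05],[0,0.2,0.5,-2,0.05],[0,0.4,1,-2.57,0.05],[40,0.4,2,-2.57,0.05],[85.4,0.4,2.4,-2.57,0.05],[85.4,0.4,2.4,-2.57,0.05],[85.4,0.4,2.4,-2.57,0.05],[85.4,0.4,2.4,-2.57,0.05],[85.4,0.4,2.4,-2.57,0.05]]

```text
t: 4.85
tcp_pos: [0.5435, -0.0736, 0.1687]
tool_rot: [0.858, 0.514, -0.001, -0.001]
force: [0.1, 0.9, 0.2]
finger_gap: 0.993
gripper_force: 0.0
```

```bash
python3 -c "
from geo import *
units(F([[-.085,0,.1],[-.085,0,.056]]))
from look import *
snap('side','side5.png',(290,80,400,180),5)
print(proj('side',F([[-.09,y,.078] for y in(-.04,.04)]))*5-[290*5,400])"
```

```text
[[0.017 0.209 2.288]
 [0.017 0.213 3.755]] yaw -0.001 | [ 0.5435 -0.0736  0.1687] F [0.1 0.9 0.2] gap 0.993 t 4.85
case xy [-0.0855  0.0061] q [-0.34  0.51  1.69  0.    0.95  0.15]
[[318.76481279 438.15109109]
 [191.83481519 407.30550119]]
```

View pics/side5.png

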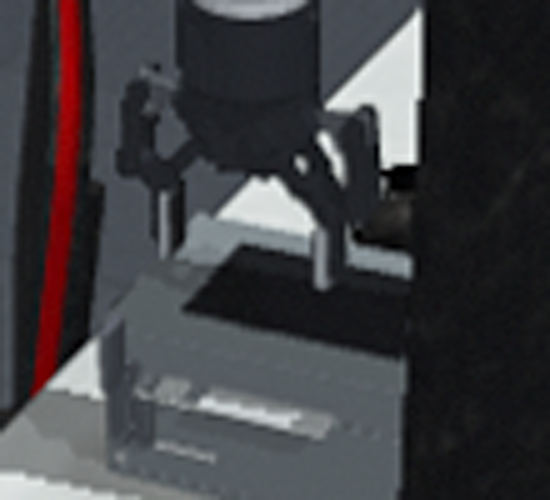

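The latch fin is at the far left (115,390). The tab runs from (195,405) to (325,438), as predicted. I correct sideways and descend.

Request:
drive_tool:
  motion:
    - [[85.4,0.02,0.21,0.5,0],[85.4,0.02,0.21,1.3,0],[85.4,0.02,0.21,2,0],[85.4,0.02,0.21,2.3,0],[85.4,0.02,0.21,2.3,0],[85.4,0.02,0.21,2.3,0]]

```text
t: 5.5
tcp_pos: [0.5511, -0.0769, 0.1002]
tool_rot: [0.858, 0.514, 0.0, 0.0]
force: [0.2, 0.3, -0.7]
finger_gap: 0.998
gripper_force: 0.0
```

```bash
python3 -c "
from geo import *
units(F([[-.085,0,.07],[-.085,0,.056]]))"
```

```text
[[-0.009 -0.072  1.007]
 [-0.009 -0.072  1.474]] yaw -0.002 | [ 0.5511 -0.0769  0.1002] F [ 0.2  0.3 -0.7] gap 0.998 t 5.5
case xy [-0.0847 -0.0022] q [-0.34  0.62  1.72 -0.    0.8   0.15]
```

Request:
drive_tool:
  motion:
    - [[85.4,-0.01,-0.07,0.3,0],[85.4,-0.01,-0.07,0.6,0],[85.4,-0.01,-0.07,0.85,0],[85.4,-0.01,-0.07,0.85,0],[85.4,-0.01,-0.07,0.85,0]]

```text
t: 6.0
tcp_pos: [0.5487, -0.076, 0.0745]
tool_rot: [0.858, 0.514, -0.0, -0.0]
force: [0.1, -0.4, -0.1]
finger_gap: 1.001
gripper_force: 0.0
```

Request:
drive_tool:
  motion:
    - [[85.4,0,0,0.15,0],[85.4,0,0,0.3,0],[85.4,0,0,0.3,0]]

```text
t: 6.3
tcp_pos: [0.5484, -0.0759, 0.0652]
tool_rot: [0.858, 0.514, -0.0, -0.0]
force: [-0.2, 0.0, 0.4]
finger_gap: 0.999
gripper_force: 0.0
```

```bash
python3 -c "
from geo import *
units(F([[-.085,0,.07],[-.085,0,.056]]))"
```

```text
[[ 0.005  0.022 -0.162]
 [ 0.005  0.023  0.305]] yaw -0.002 | [ 0.5484 -0.0759  0.0652] F [-0.2  0.   0.4] gap 0.999 t 6.3
case xy [-0.0851  0.0007] q [-0.34  0.68  1.74  0.    0.72  0.15]
```

Request:
drive_tool:
  motion:
    - [[85.4,0,0,0.15,0],[85.4,0,0,0.3,0],[85.4,0,0,0.3,0]]

```text
t: 6.6
tcp_pos: [0.5494, -0.0762, 0.0598]
tool_rot: [0.858, 0.514, 0.0, 0.0]
force: [-1.5, 0.1, 25.3]
finger_gap: 1.0
gripper_force: 12.5
```

Request:
drive_tool:
  motion:
    - [[74,0,0,0,0],[74,0,0,0,0],[74,0,0,0,0],[74,0,0,0,0]]
  squeeze: 60

```text
t: 7.0
tcp_pos: [0.55, -0.0765, 0.0618]
tool_rot: [0.858, 0.514, 0.001, 0.002]
force: [-6.7, 2.1, 34.6]
finger_gap: 0.898
gripper_force: 62.3
```

```bash
python3 - <<'E'
from geo import *
s=manip.sense();units(F([[-.085,0,.056]]))
# arc table: pinch pt r=.155,h=.0035 about hinge
for th in np.arange(.1,1.61,.1):
    r,h=.155,.0035; x=r-(r*np.cos(th)-h*np.sin(th)); z=r*np.sin(th)+h*np.cos(th)-h
    print(round(th,2),np.round([x/.03,-z/.03],2))
E
```

```text
[[-0.003 -0.033  0.192]] yaw -0.005 | [ 0.55   -0.0765  0.0618] F [-6.7  2.1 34.6] gap 0.898 t 7.0
case xy [-0.0849 -0.001 ] q [-0.34  0.69  1.74 -0.    0.71  0.15]
0.1 [ 0.04 -0.52]
0.2 [ 0.13 -1.02]
0.3 [ 0.27 -1.52]
0.4 [ 0.45 -2.  ]
0.5 [ 0.69 -2.46]
0.6 [ 0.97 -2.9 ]
0.7 [ 1.29 -3.3 ]
0.8 [ 1.65 -3.67]
0.9 [ 2.05 -4.  ]
1.0 [ 2.47 -4.29]
1.1 [ 2.93 -4.54]
1.2 [ 3.4  -4.74]
1.3 [ 3.9  -4.89]
1.4 [ 4.4  -4.99]
1.5 [ 4.92 -5.05]
1.6 [ 5.43 -5.04]
```

Something 76–80 mm wide is gripped at 62 N. I relieve the downward load with a small lift and check.

Request:
drive_tool:
  motion:
    - [[74,0,0,-0.2,0],[74,0,0,-0.4,0],[74,0.05,0,-0.7,0],[74,0.1,0,-1.0,0],[74,0.13,0,-1.2,0],[74,0.13,0,-1.2,0]]

```text
t: 7.6
tcp_pos: [0.5515, -0.073, 0.0934]
tool_rot: [0.858, 0.514, 0.001, 0.001]
force: [2.2, -3.4, -3.0]
finger_gap: 0.894
gripper_force: 72.4
```

```bash
python3 - <<'E'
from geo import *
units(F([[-.085,0,.056]]))
from look import *
snap('side','side6.png',(290,80,400,180),5)
E
```

```text
[[-0.128 -0.025  1.247]] yaw -0.001 | [ 0.5515 -0.073   0.0934] F [ 2.2 -3.4 -3. ] gap 0.894 t 7.6
case xy [-0.0812 -0.0007] q [-0.33  0.63  1.72 -0.    0.78  0.16]
```

View pics/side6.png

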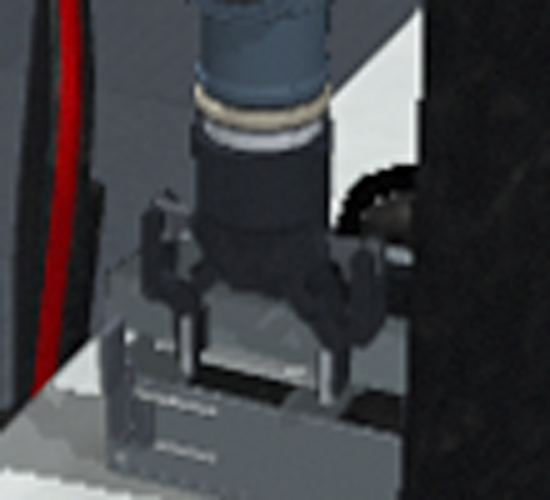

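The lid is lifting: the tab is between the pads at about (240,355), and the fingertips at (185,378) and (332,402) reach somewhat below it. I check how far.

```bash
python3 - <<'E'
from geo import *
for z in (.075,.085,.095,.105,.115): print(z,np.round(proj('side',F([[-.087,.042,z],[-.087,-.042,z]]))*5-[1450,400]).tolist())
E
```

```text
0.075 [[191.0, 408.0], [324.0, 441.0]]
0.085 [[191.0, 394.0], [324.0, 426.0]]
0.095 [[191.0, 380.0], [325.0, 412.0]]
0.105 [[190.0, 365.0], [325.0, 397.0]]
0.115 [[190.0, 350.0], [326.0, 382.0]]
```

I set it back down and re-grip shallower and nearer the tab's edge. The fingertips then clear the lid as it turns.

Request:
drive_tool:
  motion:
    - [[74,-0.05,0,0.4,0],[74,-0.1,0,0.8,0],[74,-0.13,0,1.0,0],[74,-0.13,0,1.0,0],[85.4,-0.13,0,1.0,0],[85.4,-0.13,0.0,1.0,0],[85.4,-0.15,0.0,0.9,0],[85.4,-0.18,0,0.8,0],[85.4,-0.18,0,0.8,0],[85.4,-0.18,0,0.8,0]]

```text
t: 8.65
tcp_pos: [0.5474, -0.0767, 0.0682]
tool_rot: [0.857, 0.515, -0.001, -0.001]
force: [1.4, -2.4, -1.4]
finger_gap: 1.0
gripper_force: 1.1
```

Request:
drive_tool:
  motion:
    - [[74,0,0,0,0],[74,0,0,0,0],[74,0,0,0,0],[74,0,0,0,0]]
  squeeze: 40

```text
t: 9.05
tcp_pos: [0.5489, -0.0776, 0.0699]
tool_rot: [0.858, 0.514, 0.001, 0.001]
force: [0.6, -1.4, 8.4]
finger_gap: 0.882
gripper_force: 44.1
```

```bash
python3 - <<'E'
from geo import *
units(F([[-.085,0,.056]]))
E
```

```text
[[ 0.047 -0.019  0.463]] yaw -0.0 | [ 0.5489 -0.0776  0.0699] F [ 0.6 -1.4  8.4] gap 0.882 t 9.05
case xy [-0.0864 -0.0005] q [-0.34  0.67  1.74  0.    0.73  0.15]
```

Request:
drive_tool:
  motion:
    - [[74,0.02,0,-0.3,0],[74,0.06,0,-0.7,0],[74,0.14,0,-1.05,0],[74,0.27,0,-1.53,0],[74,0.46,0,-2.02,0],[74,0.69,0,-2.48,0],[74,0.97,0,-2.92,0],[74,1.3,0,-3.33,0],[74,1.3,0,-3.33,0]]

```text
t: 9.95
tcp_pos: [0.5674, -0.042, 0.1704]
tool_rot: [0.857, 0.515, 0.001, 0.001]
force: [4.1, -2.4, -1.4]
finger_gap: 0.871
gripper_force: 20.5
```

```bash
python3 - <<'E'
from geo import *
units(F([[-.0864,0,.069]]))
from look import *
snap('side','side7.png',(270,40,410,180),4)
E
```

```text
[[-1.339 -0.014  3.38 ]] yaw 0.009 | [ 0.5674 -0.042   0.1704] F [ 4.1 -2.4 -1.4] gap 0.871 t 9.95
case xy [-0.0463 -0.0001] q [-0.27  0.53  1.64  0.    0.97  0.22]
```

View pics/side7.png

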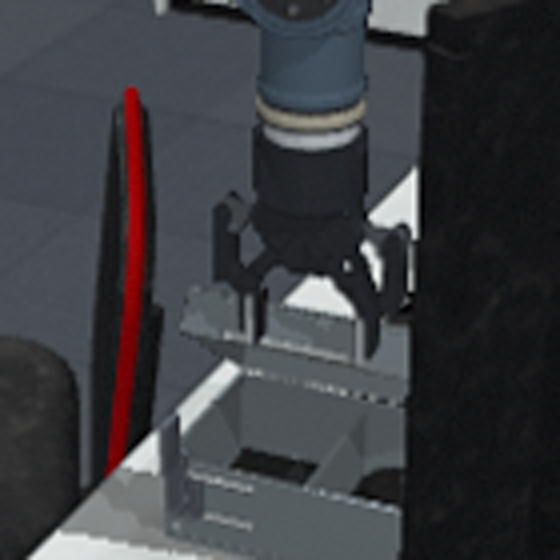

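The lid is at about 0.7 rad and still pinched; the bay shows at (270,460). I ask for a narrower opening to keep the squeeze and continue the arc.

Request:
drive_tool:
  motion:
    - [[64,0,0,0,0],[64,0.37,0,-0.37,0],[64,0.77,0,-0.71,0],[64,1.2,0,-1.0,0],[64,1.65,0,-1.25,0],[64,2.13,0,-1.45,0],[64,2.63,0,-1.6,0],[64,3.13,0,-1.7,0],[64,3.65,0,-1.76,0],[64,3.65,0,-1.76,0]]

```text
t: 11.0
tcp_pos: [0.6191, 0.0557, 0.2215]
tool_rot: [0.857, 0.515, 0.001, 0.0]
force: [-0.2, -0.5, -0.1]
finger_gap: 0.749
gripper_force: 0.0
```

```bash
python3 - <<'E'
from geo import *
units(F([[-.0864,0,.069]]))
E
```

```text
[[-5.027e+00 -5.000e-03  5.078e+00]] yaw 0.015 | [0.6191 0.0557 0.2215] F [-0.2 -0.5 -0.1] gap 0.749 t 11.0
case xy [0.0643 0.0003] q [-0.09  0.53  1.45  0.    1.15  0.4 ]
```

The fingers closed to 64 mm, so the tab came free. I check by pixels whether the lid fell open or shut.

```bash
python3 - <<'E'
from geo import *; import cv2
from look import snap
snap('side','side8.png'); 
ims={k:cv2.GaussianBlur(cv2.imread(f'pics/raw_side{k}.png'),(3,3),0) for k in (5,7,8)}
def lid(th,r,y,h):
    return [.07-(r*np.cos(th)-h*np.sin(th)),y,.075+r*np.sin(th)+h*np.cos(th)]
pts={'bayfloor':[0,.0535,.007],'bay back wall':[.065,.0535,.05],'lidtop closed blk':[0,.03,.113],'lidtop corner':[-.06,.09,.113]}
for th in(1.4,1.6,1.83):
  for r in (.07,.13): pts[f'lid{th} r{r}']=lid(th,r,.09,0.03 if r<.1 else 0)
for k,p in pts.items():
    u,v=np.round(proj('side',F([p]))[0]).astype(int); print(k,(u,v),[ims[i][v,u].tolist() for i in ims])
d=np.abs(ims[8].astype(int)-ims[5]).sum(2)[60:190,290:372]>40
print('\n'.join(''.join('#' if x else '.' for x in r[::2]) for r in d[::3]))
E
```

```text
bayfloor (np.int64(337), np.int64(165)) [[86, 81, 75], [98, 94, 86], [85, 81, 76]]
bay back wall (np.int64(345), np.int64(143)) [[24, 22, 21], [88, 84, 78], [24, 21, 21]]
lidtop closed blk (np.int64(344), np.int64(137)) [[25, 21, 21], [88, 84, 78], [25, 22, 21]]
lidtop corner (np.int64(317), np.int64(143)) [[98, 95, 88], [206, 208, 202], [121, 117, 108]]
lid1.4 r0.07 (np.int64(337), np.int64(110)) [[38, 34, 32], [85, 78, 72], [86, 78, 72]]
lid1.4 r0.13 (np.int64(332), np.int64(100)) [[35, 32, 30], [84, 77, 71], [83, 76, 70]]
lid1.6 r0.07 (np.int64(339), np.int64(110)) [[37, 33, 31], [86, 78, 73], [86, 78, 73]]
lid1.6 r0.13 (np.int64(335), np.int64(96)) [[41, 37, 34], [36, 32, 30], [82, 75, 69]]
lid1.83 r0.07 (np.int64(341), np.int64(110)) [[40, 35, 33], [85, 78, 72], [85, 77, 72]]
lid1.83 r0.13 (np.int64(339), np.int64(93)) [[43, 38, 36], [35, 31, 29], [83, 76, 70]]
...................##....###.############
...................##....################
...................##....####..##########
...................#.....####..##########
..................#.##...################
...........
[... 926 characters left out ...]
............................
.............########....................
.................###############.........
........................###############..
.............#................###########
.....######.....###..................####
.........##.....##...######..............
...........................######........
.............................####........
.........................................
.........................................
#########................................
.......#########.........................
..............###...#....................
........................#...##...........
............................##...........
.........................................
```

The lid fell shut: the black inlay is visible again. I go back and grip deeper and firmer, with the pads nearer the tab's edge.

Request:
drive_tool:
  motion:
    - [[85.4,-1.2,0,0,0],[85.4,-2.5,0,0.2,0],[85.4,-3.8,0,0.6,0],[85.4,-4.8,0,1.5,0],[85.4,-5.08,0,2.8,0],[85.4,-5.08,0,3.8,0],[85.4,-5.08,0,4.1,0],[85.4,-5.08,0,4.1,0],[85.4,-5.08,0,4.1,0]]

```text
t: 11.95
tcp_pos: [0.5472, -0.081, 0.0993]
tool_rot: [0.857, 0.514, 0.001, 0.001]
force: [0.1, 0.6, -0.1]
finger_gap: 1.003
gripper_force: 0.0
```

```bash
python3 - <<'E'
from geo import *
units(F([[-.088,0,.064]]))
E
```

```text
[[ 0.075 -0.022  1.177]] yaw 0.001 | [ 0.5472 -0.081   0.0993] F [ 0.1  0.6 -0.1] gap 1.003 t 11.95
case xy [-0.0902 -0.0006] q [-0.35  0.62  1.73 -0.    0.79  0.14]
```

Request:
drive_tool:
  motion:
    - [[85.4,0.07,-0.02,0.4,0],[85.4,0.07,-0.02,0.8,0],[85.4,0.07,-0.02,1.17,0],[85.4,0.07,-0.02,1.17,0],[85.4,0.07,-0.02,1.17,0]]

```text
t: 12.45
tcp_pos: [0.5466, -0.0786, 0.0628]
tool_rot: [0.858, 0.514, -0.0, -0.0]
force: [0.2, -0.0, 0.0]
finger_gap: 1.007
gripper_force: 0.1
```

Request:
drive_tool:
  motion:
    - [[60,0,0,0,0],[60,0,0,0,0],[60,0,0,-0.1,0],[60,0,0,-0.1,0],[60,0,0,-0.1,0]]
  squeeze: 80

```text
t: 12.95
tcp_pos: [0.5481, -0.0793, 0.0667]
tool_rot: [0.858, 0.514, 0.001, 0.001]
force: [3.2, -1.7, -0.1]
finger_gap: 0.872
gripper_force: 93.1
```

```bash
python3 - <<'E'
from geo import *
units(F([[-.088,0,.064]]))
for th in np.arange(.1,1.61,.1):
    r,h=.1575,.0035; x=r-(r*np.cos(th)-h*np.sin(th)); z=r*np.sin(th)+h*np.cos(th)-h
    print(round(th,2),np.round([x/.03,-z/.03],2))
E
```

```text
[[ 0.01  -0.021  0.089]] yaw -0.002 | [ 0.5481 -0.0793  0.0667] F [ 3.2 -1.7 -0.1] gap 0.872 t 12.95
case xy [-0.0883 -0.0006] q [-0.35  0.68  1.74 -0.    0.72  0.15]
0.1 [ 0.04 -0.52]
0.2 [ 0.13 -1.04]
0.3 [ 0.27 -1.55]
0.4 [ 0.46 -2.04]
0.5 [ 0.7 -2.5]
0.6 [ 0.98 -2.94]
0.7 [ 1.31 -3.35]
0.8 [ 1.68 -3.73]
0.9 [ 2.08 -4.07]
1.0 [ 2.51 -4.36]
1.1 [ 2.97 -4.62]
1.2 [ 3.46 -4.82]
1.3 [ 3.96 -4.97]
1.4 [ 4.47 -5.08]
1.5 [ 5.   -5.13]
1.6 [ 5.52 -5.13]
```

Request:
drive_tool:
  motion:
    - [[60,0.02,0,-0.3,0],[60,0.07,0,-0.7,0],[60,0.13,0,-1.04,0],[60,0.2,0,-1.3,0],[60,0.27,0,-1.55,0],[60,0.36,0,-1.8,0],[60,0.46,0,-2.04,0]]

```text
t: 13.65
tcp_pos: [0.5548, -0.0664, 0.1284]
tool_rot: [0.858, 0.514, 0.001, 0.001]
force: [6.8, 0.0, -3.8]
finger_gap: 0.874
gripper_force: 93.9
```

Request:
drive_tool:
  motion:
    - [[60,0.11,0,-0.23,0],[60,0.24,0,-0.46,0],[60,0.38,0,-0.68,0],[60,0.52,0,-0.9,0]]

```text
t: 14.05
tcp_pos: [0.5621, -0.0525, 0.1551]
tool_rot: [0.858, 0.514, 0.001, 0.001]
force: [8.8, 0.3, -6.3]
finger_gap: 0.865
gripper_force: 94.5
```

```bash
python3 - <<'E'
from geo import *
units(F([[-.0883,0,.0667]]))
E
```

```text
[[-1.013 -0.023  2.945]] yaw -0.0 | [ 0.5621 -0.0525  0.1551] F [ 8.8  0.3 -6.3] gap 0.865 t 14.05
case xy [-0.058  -0.0004] q [-0.29  0.55  1.66  0.    0.93  0.2 ]
```

Request:
drive_tool:
  motion:
    - [[60,0.05,0,0.04,0],[60,0.21,0,-0.16,0],[60,0.38,0,-0.36,0],[60,0.56,0,-0.55,0],[60,0.74,0,-0.74,0]]

```text
t: 14.55
tcp_pos: [0.5716, -0.0346, 0.1774]
tool_rot: [0.857, 0.515, -0.0, 0.002]
force: [4.9, -3.4, -3.1]
finger_gap: 0.868
gripper_force: 94.4
```

Request:
drive_tool:
  motion:
    - [[60,0.2,0,-0.17,0],[60,0.4,0,-0.33,0],[60,0.6,0,-0.48,0],[60,0.83,0,-0.62,0]]

```text
t: 14.95
tcp_pos: [0.5831, -0.0126, 0.196]
tool_rot: [0.859, 0.512, -0.0, 0.001]
force: [5.3, -5.4, -0.4]
finger_gap: 0.869
gripper_force: 93.1
```

```bash
python3 - <<'E'
from geo import *
units(F([[-.0883,0,.0667]]))
E
```

```text
[[-2.504e+00  2.000e-03  4.312e+00]] yaw -0.033 | [ 0.5831 -0.0126  0.196 ] F [ 5.3 -5.4 -0.4] gap 0.869 t 14.95
case xy [-0.013  -0.0001] q [-0.21  0.51  1.58 -0.    1.05  0.28]
```

Request:
drive_tool:
  motion:
    - [[60,0.22,0.03,-0.13,0],[60,0.46,0.05,-0.26,0],[60,0.7,0.05,-0.37,0],[60,0.95,0.05,-0.46,0],[60,1.2,0.05,-0.54,0]]

```text
t: 15.45
tcp_pos: [0.6011, 0.021, 0.2121]
tool_rot: [0.863, 0.506, 0.001, -0.003]
force: [3.1, -4.1, 1.0]
finger_gap: 0.857
gripper_force: 91.9
```

Request:
drive_tool:
  motion:
    - [[60,0.25,0,-0.07,0],[60,0.5,0,-0.13,0],[60,0.76,0,-0.18,0],[60,1.02,0,-0.21,0],[60,1.29,0,-0.23,0],[60,1.29,0,-0.23,0]]

```text
t: 16.05
tcp_pos: [0.6183, 0.056, 0.2181]
tool_rot: [0.857, 0.516, -0.001, -0.001]
force: [-1.1, 0.6, -0.3]
finger_gap: 0.704
gripper_force: 0.0
```

```bash
python3 - <<'E'
from geo import *
units(F([[-.0883,0,.0667]]))
E
```

```text
[[-5.08   0.031  5.049]] yaw 0.026 | [0.6183 0.056  0.2181] F [-1.1  0.6 -0.3] gap 0.704 t 16.05
case xy [0.0642 0.0011] q [-0.09  0.54  1.46  0.    1.15  0.4 ]
```

```bash
cat > lid.py <<'E'
from geo import *; import cv2
im=cv2.GaussianBlur(manip.snapshot('side')[:,:,::-1].copy(),(3,3),0)
for k,p in {'bay back wall':[.065,.0535,.05],'lidtop':[0,.03,.113],'corner':[-.06,.09,.113]}.items():
    u,v=np.round(proj('side',F([p]))[0]).astype(int); print(k,im[v,u].tolist())
cv2.imwrite('pics/raw_side9.png',im)
E
python3 lid.py
```

```text
bay back wall [97, 93, 86]
lidtop [98, 94, 86]
corner [217, 218, 213]
```

The lid is open. I rise clear, then look.

Request:
drive_tool:
  motion:
    - [[60,0,0,-1,0],[60,0,0,-2,0],[60,0,0,-3,0],[60,0,0,-4,0],[60,0,0,-4,0]]

```text
t: 16.6
tcp_pos: [0.6209, 0.054, 0.3434]
tool_rot: [0.857, 0.515, 0.003, 0.003]
force: [-0.2, -0.3, -0.4]
finger_gap: 0.704
gripper_force: 0.0
```

```bash
python3 - <<'E'
from geo import *; import cv2
from look import snap
snap('side','side10.png',(270,60,410,180),5)
snap('top','top10.png')
h=np.array([.469,-.347,.2]); units([h],np.radians(54.5))
for th in (1.3,1.5,1.6,1.7,1.83):
  print(th,[np.round((proj('side',F([[.07-(.14*np.cos(th)-hh*np.sin(th)),.11,.075+.14*np.sin(th)+hh*np.cos(th)]]))[0]-[270,60])*5).tolist() for hh in(0,.038)])
E
```

```text
[[-14.148   1.884   4.625]] yaw 0.932 | [0.6187 0.0542 0.3387] F [-0.   0.2 -0.1] gap 0.704 t 16.7
case xy [ 0.0627 -0.0001] q [-0.09  0.42  1.3  -0.    1.41  0.4 ]
1.3 [[268.0, 193.0], [293.0, 153.0]]
1.5 [[287.0, 167.0], [313.0, 138.0]]
1.6 [[297.0, 157.0], [322.0, 134.0]]
1.7 [[306.0, 150.0], [331.0, 132.0]]
1.83 [[318.0, 143.0], [342.0, 134.0]]
```

View pics/side10.png

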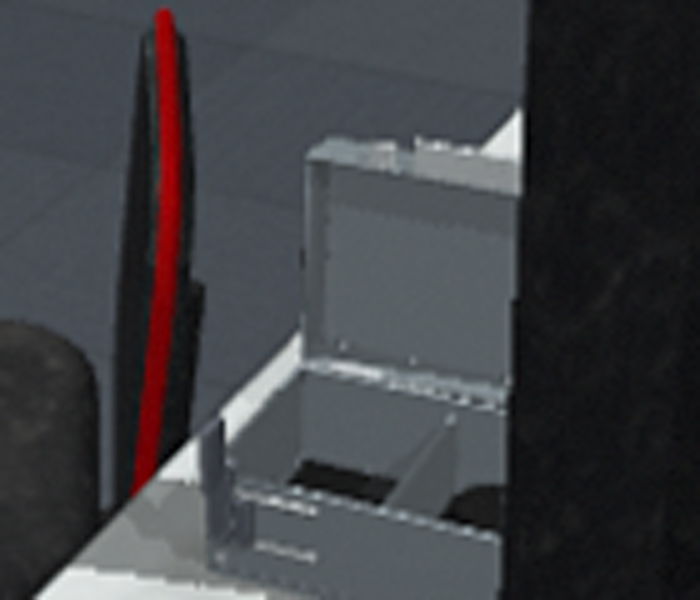

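The lid stands open with its top corner at (310,155), the bay is empty at (340,480), and the latch fin is at the left (215,480). I triangulate the handle and the monitor corner and check that the lid is at rest.

```bash
python3 - <<'E'
from geo import *; import cv2
from look import snap
snap('side','side11.png')
a=cv2.imread('pics/raw_side10.png').astype(int);b=cv2.imread('pics/raw_side11.png').astype(int);c=cv2.imread('pics/raw_side9.png').astype(int)
s=np.s_[80:135,325:372]; print('diff',np.abs(a-b)[s].mean(),np.abs(a-c)[s].mean(), (np.abs(a-b)[s].sum(2)>60).sum())
def tri(t,s,x0):
    r=least_squares(lambda p:np.r_[(proj('top',p)-t).ravel(),(proj('side',p)-s).ravel()],x0);return r.x.round(4),r.fun.round(2)
T=lambda p:raw(p,(170,95),3.6); S=lambda p:raw(p,(250,110),3.7)
print('bar mid',tri(T([[680,390]]),S([[253.5,359]]),[.47,-.35,.14]))
print('monitor',tri(T([[600,207]]),S([[462,358]]),[.6,-.3,.1]))
for n,o,k in(('top',(170,95),3.6),('side',(250,110),3.7)):
  d=np.radians(54.5);P=np.array([[.469,-.347,.143]]);print(n,(proj(n,P+np.outer([-.027,0,.027],[np.cos(d),np.sin(d),0]))-o)*k)
u=[[.469,-.347,.25]];units(u,np.radians(54.5))
E
```

```text
diff 9.245905867182463 20.32314635718891 275
bar mid (array([ 0.4693, -0.3452,  0.139 ]), array([-0.02, -0.37, -0.35,  0.05]))
monitor (array([ 0.6106, -0.2934,  0.0886]), array([-0.02, -1.54, -1.46,  0.36]))
top [[714.6940472  410.41327235]
 [681.89511734 387.19624106]
 [649.21717333 364.06485074]]
side [[227.13198606 377.76298853]
 [250.41210334 354.78566734]
 [272.97599749 332.51525362]]
[[-14.136   1.91    2.926]] yaw 0.93 | [0.6181 0.0542 0.3375] F [-0.3  0.2 -0.5] gap 0.698 t 16.75
case xy [0.0624 0.0004] q [-0.09  0.43  1.31 -0.    1.41  0.4 ]
```

Request:
drive_tool:
  motion:
    - [[50,-1.5,0.2,0.3,0.2],[50,-3,0.4,0.6,0.4],[50,-4.5,0.6,0.9,0.6],[50,-6,0.8,1.2,0.93],[50,-7.5,1,1.5,0.93],[50,-9,1.2,1.8,0.93],[50,-10.5,1.4,2.1,0.93],[50,-12,1.6,2.4,0.93],[50,-13.3,1.8,2.7,0.93],[50,-14.14,1.91,2.93,0.93]]

```text
t: 17.75
tcp_pos: [0.4677, -0.3489, 0.2479]
tool_rot: [0.89, 0.457, -0.001, -0.002]
force: [0.4, -0.1, -0.3]
finger_gap: 0.584
gripper_force: 0.0
```

Request:
drive_tool:
  motion:
    - [[50,0,0,0,0],[50,0,0,0,0],[50,0,0,0,0]]

```text
t: 18.05
tcp_pos: [0.4699, -0.3457, 0.2498]
tool_rot: [0.889, 0.458, -0.0, -0.001]
force: [-0.6, 0.2, 0.3]
finger_gap: 0.586
gripper_force: 0.0
```

```bash
python3 - <<'E'
from geo import *; import cv2
from look import snap
snap('side','side12.png');snap('side','side13.png')
a=cv2.imread('pics/raw_side12.png').astype(int);b=cv2.imread('pics/raw_side13.png').astype(int)
s=np.s_[80:135,325:372]; print('diff',np.abs(a-b)[s].mean(),(np.abs(a-b)[s].sum(2)>60).sum())
units([[.469,-.346,.17],[.469,-.346,.122]],np.radians(54.5))
# lid silhouette: column edge positions of left lid edge per row
g=cv2.imread('pics/raw_side12.png'); g10=cv2.imread('pics/raw_side10.png')
for r in range(80,100,2): print(r,[int(x) for x in g[r,324:360:2,0]],'|',[int(x) for x in g10[r,324:360:2,0]])
E
```

```text
diff 1.3543520309477757 22
[[-0.036 -0.032  2.683]
 [-0.037 -0.031  4.283]] yaw 0.009 | [ 0.4704 -0.3457  0.2505] F [0.2 0.5 0.1] gap 0.587 t 18.15
case xy [-0.3599 -0.0575] q [-0.83  0.45  1.52  0.    1.18 -0.21]
80 [90, 86, 81, 70, 81, 86, 84, 85, 85, 83, 85, 85, 85, 85, 84, 86, 86, 85] | [85, 83, 84, 84, 84, 84, 83, 83, 82, 82, 83, 83, 82, 84, 82, 83, 85, 82]
82 [89, 85, 80, 78, 86, 84, 85, 84, 84, 86, 86, 84, 84, 84, 84, 85, 84, 85] | [85, 83, 83, 83, 84, 81, 83, 83, 82, 86, 84, 84, 83, 81, 84, 83, 82, 84]
84 [88, 84, 89, 89, 82, 86, 85, 82, 86, 86, 84, 85, 82, 85, 85, 84, 85, 84] | [83, 81, 84, 84, 82, 83, 85, 81, 84, 83, 80, 82, 82, 84, 83, 83, 84, 83]
86 [95, 102, 95, 73, 83, 84, 82, 83, 83, 84, 84, 80, 136, 117, 83, 86, 116, 133] | [82, 83, 83, 81, 83, 81, 79, 82, 81, 82, 82, 81, 81, 82, 81, 82, 81, 85]
88 [95, 90, 79, 66, 98, 81, 109, 138, 137, 117, 104, 105, 164, 157, 101, 83, 163, 166] | [84, 83, 82, 84, 82, 102, 142, 141, 119, 106, 109, 129, 135, 80, 82, 135, 128, 130]
90 [84, 61, 55, 125, 88, 114, 114, 131, 138, 131, 145, 170, 176, 165, 120, 102, 160, 164] | [83, 82, 84, 80, 147, 151, 143, 143, 144, 138, 138, 142, 149, 122, 105, 142, 143, 139]
92 [57, 107, 129, 111, 84, 120, 73, 89, 94, 92, 85, 87, 114, 117, 136, 98, 152, 166] | [84, 84, 82, 81, 75, 72, 101, 129, 137, 133, 142, 152, 155, 131, 133, 145, 144, 143]
94 [139, 129, 113, 65, 76, 108, 86, 88, 94, 94, 94, 93, 94, 94, 93, 85, 82, 121] | [84, 83, 83, 82, 87, 70, 86, 89, 89, 83, 82, 97, 115, 104, 123, 138, 147, 144]
96 [121, 98, 61, 56, 68, 96, 86, 91, 93, 94, 93, 94, 93, 94, 94, 94, 94, 94] | [82, 82, 84, 80, 85, 73, 92, 89, 89, 90, 89, 89, 89, 89, 88, 82, 84, 96]
98 [63, 116, 154, 68, 37, 91, 83, 106, 108, 107, 99, 93, 94, 93, 94, 94, 92, 94] | [83, 84, 82, 83, 94, 84, 93, 91, 90, 89, 89, 90, 90, 89, 90, 89, 88, 90]
```

The lid is now still and on its stop. I descend on the handle.

Request:
drive_tool:
  motion:
    - [[50,-0.04,-0.03,1,0],[50,-0.04,-0.03,2,0],[50,-0.04,-0.03,2.8,0],[50,-0.04,-0.03,3.4,0],[50,-0.04,-0.03,3.9,0],[50,-0.04,-0.03,4.28,0],[50,-0.04,-0.03,4.28,0],[50,-0.04,-0.03,4.28,0]]

```text
t: 18.95
tcp_pos: [0.4691, -0.3474, 0.1225]
tool_rot: [0.889, 0.458, 0.0, 0.0]
force: [-0.7, -0.1, -0.3]
finger_gap: 0.583
gripper_force: 0.0
```

Request:
drive_tool:
  motion:
    - [[0,0,0,0,0],[0,0,0,0,0],[0,0,0,0,0],[0,0,0,0,0],[0,0,0,0,0],[0,0,0,0,0]]
  squeeze: 60

```text
t: 19.55
tcp_pos: [0.4691, -0.3484, 0.1228]
tool_rot: [0.889, 0.458, 0.0, 0.001]
force: [-0.3, -0.7, 4.8]
finger_gap: 0.083
gripper_force: 58.7
```

Request:
drive_tool:
  motion:
    - [[0,0,0,-0.3,0],[0,0,0,-0.8,0],[0,0,0,-1.5,0],[0,0,0,-2.3,0],[0,0,0,-3.2,0],[0,0,0,-4,0],[0,0,0,-4.3,0],[0,0,0,-4.3,0]]

```text
t: 20.35
tcp_pos: [0.4688, -0.3476, 0.2519]
tool_rot: [0.889, 0.458, 0.0, 0.001]
force: [0.5, -0.6, -2.9]
finger_gap: 0.086
gripper_force: 58.7
```

```bash
python3 - <<'E'
from geo import *
print(F([[0,.0535,.25]]));units(F([[0,.0535,.25]]))
E
```

```text
[[0.54189762 0.02408303 0.25      ]]
[[11.5   -5.215  0.053]] yaw -0.931 | [ 0.4688 -0.3476  0.2519] F [ 0.5 -0.6 -2.9] gap 0.086 t 20.35
case xy [-0.3624 -0.0569] q [-0.83  0.45  1.52  0.    1.18 -0.21]
```

Request:
drive_tool:
  motion:
    - [[0,0.4,-0.2,0,0],[0,1.1,-0.5,0,0],[0,2,-0.9,0,-0.2],[0,3,-1.4,0,-0.4],[0,4,-1.8,0,-0.6],[0,5,-2.3,0,-0.8],[0,6,-2.7,0,-0.93],[0,7,-3.2,0,-0.93],[0,8,-3.6,0,-0.93],[0,9,-4.1,0,-0.93]]

```text
t: 21.35
tcp_pos: [0.5241, -0.0539, 0.2492]
tool_rot: [0.858, 0.514, -0.001, -0.002]
force: [0.7, -0.6, -4.0]
finger_gap: 0.081
gripper_force: 58.6
```

```bash
python3 - <<'E'
from geo import *
units(F([[0,.0535,.25]]))
E
```

```text
[[ 2.571 -0.699 -0.024]] yaw -0.001 | [ 0.5241 -0.0539  0.2492] F [ 0.7 -0.6 -4. ] gap 0.081 t 21.35
case xy [-0.0771  0.0325] q [-0.31  0.37  1.65  0.    1.12  0.18]
```

Request:
drive_tool:
  motion:
    - [[0,0.7,-0.2,0,0],[0,1.4,-0.4,0,0],[0,2,-0.55,0,0],[0,2.4,-0.65,0,0],[0,2.57,-0.7,0,0],[0,2.57,-0.7,0,0],[0,2.57,-0.7,0,0],[0,2.57,-0.7,0,0]]

```text
t: 22.15
tcp_pos: [0.543, 0.0207, 0.251]
tool_rot: [0.858, 0.514, -0.0, 0.0]
force: [0.4, -0.3, -3.2]
finger_gap: 0.082
gripper_force: 58.6
```

```bash
python3 - <<'E'
from geo import *
from look import snap
units(F([[0,.0535,.25],[0,.0535,.0805]]))
snap('side','side14.png'); print(manip.sense()['ft_torque'])
E
```

```text
[[ 0.082 -0.086  0.033]
 [ 0.084 -0.085  5.683]] yaw -0.009 | [0.543  0.0207 0.251 ] F [ 0.4 -0.3 -3.2] gap 0.082 t 22.15
case xy [-0.0025  0.0509] q [-0.17  0.39  1.61 -0.    1.13  0.32]
[0.00214253 0.0458733  0.01030611]
```

Request:
drive_tool:
  motion:
    - [[0,0.08,-0.09,0.4,0],[0,0.08,-0.09,1.2,0],[0,0.08,-0.09,2,0],[0,0.08,-0.09,2.8,0],[0,0.08,-0.09,3.6,0],[0,0.08,-0.09,4.3,0],[0,0.08,-0.09,4.9,0],[0,0.08,-0.09,5.3,0],[0,0.08,-0.09,5.5,0],[0,0.08,-0.09,5.5,0]]

```text
t: 23.2
tcp_pos: [0.5416, 0.0248, 0.0854]
tool_rot: [0.858, 0.514, -0.001, -0.0]
force: [-0.9, -0.3, -2.7]
finger_gap: 0.084
gripper_force: 58.6
```

Request:
drive_tool:
  motion:
    - [[0,0,0,0.06,0],[0,0,0,0.12,0],[0,0,0,0.18,0],[0,0,0,0.18,0]]

```text
t: 23.6
tcp_pos: [0.5421, 0.0249, 0.081]
tool_rot: [0.858, 0.514, 0.0, 0.0]
force: [-0.1, 0.9, -3.7]
finger_gap: 0.077
gripper_force: 58.6
```

```bash
python3 - <<'E'
from geo import *
units(F([[0,.0535,.0798]]))
E
```

```text
[[-0.025  0.008  0.039]] yaw -0.001 | [0.5421 0.0249 0.081 ] F [-0.1  0.9 -3.7] gap 0.077 t 23.6
case xy [0.0008 0.0537] q [-0.16  0.64  1.76 -0.    0.74  0.33]
```

Request:
drive_tool:
  motion:
    - [[0,0,0,0.03,0],[0,0,0,0.06,0],[0,0,0,0.09,0],[0,0,0,0.09,0]]

```text
t: 24.0
tcp_pos: [0.5425, 0.0247, 0.0798]
tool_rot: [0.858, 0.514, 0.001, 0.001]
force: [-2.5, 0.2, 8.0]
finger_gap: 0.078
gripper_force: 60.0
```

It stands on the floor (8 N upward). I wait briefly, let go, and rise straight up.

Request:
drive_tool:
  motion:
    - [[0,0,0,-0.02,0],[0,0,0,-0.02,0],[0,0,0,-0.02,0],[40,0,0,-0.02,0],[40,0,0,-0.02,0],[40,0,0,-0.02,0],[40,0,0,-0.02,0],[40,0,0,-0.02,0],[40,0,0,-0.02,0],[40,0,0,-0.02,0]]

```text
t: 25.0
tcp_pos: [0.5419, 0.0249, 0.0785]
tool_rot: [0.858, 0.514, -0.0, -0.0]
force: [-0.0, 0.2, -0.5]
finger_gap: 0.469
gripper_force: 0.0
```

Request:
drive_tool:
  motion:
    - [[40,0,0,-0.4,0],[40,0,0,-1,0],[40,0,0,-2,0],[40,0,0,-3,0],[40,-0.5,0,-4.3,0],[40,-1,0,-5.5,0],[40,-3,0,-6,0],[40,-4.5,0,-6,0],[40,-5,0,-6,0],[40,-5,0,-6,0]]

```text
t: 26.0
tcp_pos: [0.4702, -0.1097, 0.2599]
tool_rot: [0.859, 0.513, 0.0, 0.001]
force: [-0.1, 0.1, 0.2]
finger_gap: 0.469
gripper_force: 0.0
```

```bash
python3 - <<'E'
from geo import *; import cv2
from look import snap
units(F([[0,.0535,.0798]]))
snap('side','side15.png')
a=cv2.imread('pics/raw_side12.png').astype(int);b=cv2.imread('pics/raw_side15.png').astype(int)
d=np.abs(a-b).sum(2)>60
print('lid region diff',d[84:130,325:372].sum())
print('case region'); print('\n'.join(''.join('#' if x else '.' for x in r) for r in d[85:185:2,300:372]))
# expected bar position in bay
k=np.array([0,.0535,.1]);print(proj('side',F([k+[-.027,0,0],k+[.027,0,0],k+[0,0,-.093]])).round(1))
for n in [('stand/timer/bottle',np.s_[195:270,285:370])]: print(n[0],(np.abs(cv2.imread('pics/raw_side1.png').astype(int)-b)[n[1]].sum(2)>60).sum())
E
```

```text
[[ 5.062 -0.023  5.999]] yaw -0.032 | [ 0.4702 -0.1097  0.2599] F [-0.1  0.1  0.2] gap 0.469 t 26.0
case xy [-0.1517  0.0538] q [-0.46  0.3   1.75 -0.    1.1   0.03]
lid region diff 352
case region
########################.....########...................................
########################.....#######....................................
#########################....#######....................................
#..######....#######################....................................
######...#####......##############......................................
#############################...##......................................
###############################.........................................
########.###....#.############..#.......................................
#.##########################..###.......................................
###.#####################.#.#####.......................................
.#######.###....#.###....########.......................................
.###.....########.###....########.......................................
.###.....############....#
[... 2117 characters left out ...]
#######.......................................
.......................#...#####........................................
........................###.##..........................................
..........................#.............................................
........................................................................
##......................................................................
#########...............................................................
#################.......................................................
##########################..............................................
[[332.9 143.7]
 [340.1 135.2]
 [336.5 164.8]]
stand/timer/bottle 1113
```

```bash
python3 -c "
from station import manip
print(manip.sign_off())"
```

```text
the job is handed in; nothing more can be done
None
```

I handed the job in after 26 s of the 72 s limit. By force readings and image checks, the latch is fully left, the lid is open on its stop, and the canister stands released in the left bay; the first lid attempt slipped shut before the second held. I did not check the tin and bystanders by image at the end, and the hand-in returned no verdict.

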